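# Open the child-resistant bottle in the slanted cradle

### The job

Open the child-resistant bottle that is clamped at a slant in the cradle: push its blue cap down hard along the bottle's axis and, while it is held down, turn it counterclockwise (seen from above the cap) by about 65 degrees, then lift it off. Set the cap down, not dropped, flat and top side up on the floor of the open steel sample tray. Leave the two vials and the brown bottle near the cradle where they are.

Things in the scene. Friction and masses are not known exactly. Their poses are not given: they have to be found in the camera images.
- cap: round blue ribbed cap, 54 mm across, 30 mm high, loose, about 30 g, solid top with a white bar along its x axis. Origin at its centre, half-way up; z points out of its closed top. Locked on the bottle at first by two inner lugs in notches. A firm grip on its ribbed side (40 N or more) carries the push and the turn
- seat (a point): where the centre of the locked cap lies on the fixed white bottle. z: the bottle's axis, out of its mouth, leaning 30 degrees from vertical towards the robot; x: along the white bar of the locked cap. Turning the cap counterclockwise seen from its top is positive about z. Pushed down over 5.5 mm (best 6 to 7, solid stop at 8) the cap can turn; 53 to 75 degrees on (solid stop) it is free
- neck (a point): foot of the bottle's neck on its axis, 25 mm below the seat, same axes. The shoulder begins here, 23 mm in radius, and slopes to 32 mm radius 16 mm farther down. The freed cap lifts straight off along z and has cleared the neck after 30 mm. The cradle under the bottle is fixed, its base plate 150 x 110 x 8 mm
- seal (a joint): travel (m) of the sprung grey seal, 28 mm across, in the bottle's mouth, that pushes the cap up: about 0 with the cap locked, negative when the cap is pushed down, +0.0015 when free. It pushes back with about 9 N at 0, 15 N at -0.006 and 18 N at -0.008, damped
- tray: open shallow steel sample tray, 134 (x) x 120 (y) x 27 mm, loose, origin at the centre of its underside; floor 2 mm thick, inside 124 x 112 mm, walls 2 mm thick, rim at 27 mm
- vial_blue: small clear vial with blue cap, 25 mm across, 50 mm high, standing near the cradle; origin at the centre of its underside; bystander
- vial_red: small clear vial with red cap, 25 mm across, 50 mm high, standing near the cradle; origin at the centre of its underside; bystander
- brown_bottle: brown bottle with black cap, 54 mm across, 80 mm high, standing near the cradle; origin at the centre of its underside; bystander
Things that resemble listed ones, but are neither listed nor needed, are in the scene too. Of the things shaped like the cap, the blue one is meant.

How it is judged:
On the way, in this order (a step that is already met when the one before it is completed fails the run):
1. the cap is pushed down at least 4.5 mm on the bottle (z of cap in the frame of seat below -0.0045 m and distance between cap and seat below 0.012 m), for 0.1 s.
2. the cap is turned at least 45 degrees while still on the neck (angle between the x axis of cap and the x axis of seat, either way round above 0.785 rad and distance between cap and seat below 0.015 m).
3. the cap is lifted clear of the bottle (distance between cap and seat above 0.05 m), for 0.1 s.
At the end, for the whole second after the job is handed in: the cap rests flat, top side up (within 7 degrees), on the floor of the sample tray, inside its walls (centre within 40 mm and 35 mm of the tray's middle along its x and y), the tray standing flat; the cap is released and at rest (x of cap in the frame of tray between -0.04 and 0.04 m and y of cap in the frame of tray between -0.035 and 0.035 m and z of cap in the frame of tray between 0.012 and 0.021 m and angle between cap's own z axis and vertical below 0.12 rad and angle between tray's own z axis and vertical below 0.1 rad and linear speed of cap below 0.02 m/s); the robot touches nothing.
It fails at once if the cap is dropped or thrown (faster than 0.6 m/s out of the fingers) (linear speed of cap above 0.6 m/s and contact force between cap and the fingers below 0.05 N).
It fails at once if a vial or the brown bottle is moved more than 25 mm or tipped (distance of any of vial_blue, vial_red, brown_bottle from where it was at the start of the episode above 0.025 m or angle between any of vial_blue, vial_red, brown_bottle's own z axis and vertical above 0.5 rad).
It also fails if it takes over 45 s, if anything falls off the work surface, if the arm or the gripper's body presses on something with over 40 N, if the wrist force passes 120 N, or if a joint passes its speed limit or range.

### The arm

A 6-joint arm with a two-finger parallel gripper is mounted at the origin on a cart in front of the work surface, level with it; the furniture and walls round the work are solid. World frame = base frame: x ahead of the robot, y to its left, z up, the work surface at z = 0. Lengths are in m, angles in rad, forces in N, time in s.
With the tool pointing down it reaches from about 0.4 to 0.825 m from the base axis. Payload 7 kg.
Tool frame: the origin (TCP) lies on the centre line of the jaws, within the pads' length; the fingertips stand 22 mm ahead of it and the grasp point (between the pads) lies 3 mm ahead of it; z points along the fingers, y is the direction in which the jaws open and shut (so a half turn about z gives the same grasp; the last joint's range is limited). The gripper opens to 88 mm and grips with 3 to 60 N. Pads are 19 mm wide; open, the fingers measure 130 mm over their backs; the gripper's body (78 mm by 193 mm) begins 47 mm behind the grasp point.
Start: joints at [1.472, 0.359, 0.012, 0, -1.224, -0.288], TCP at [0.255, 0.625, 0.249] pointing down, gripper open.
Joint ranges: [-3.07, 3.07], [-1.43, 2.12], [-1.02, 1.25], [-3.03, 1.67], [-3.05, -0], [-3.03, 3.03]. Speed limits (rad/s): [2.39, 2.39, 3.01, 3.14, 3.14, 3.14].

### API

Orientations are given as [roll, pitch, yaw] about the fixed x, y, z axes, in that order (R = Rz(yaw) Ry(pitch) Rx(roll)).
In Python, from station import arm gives the robot as it stands. The module is installed in compiled form; this text tells all that it offers.
- The arm moves only by the tool arm_command, never from a script. Its argument "motion" is a list of rows, each a list of 3 entries, a list of its own where there are three numbers: the shift along the tool's x, y, z in mm, then the turn, a rotation vector about the tool's x, y, z in degrees, then the opening, from 0 (shut) to 1 (fully open). In form: [[[tx, ty, tz], [wx, wy, wz], grip], ...]. A call has 1 to 20 rows; each row shifts and turns the commanded pose from where the row before left it, along the tool's axes as they then stand; what a row does not reach is not made up. A row lasts 1/12 s, in which the tool goes at most 41.7 mm and 7.16 degrees, less where a joint would pass 70% of its speed; a pose out of reach is approached as far as the arm can. A call is refused whole if a number of a shift passes 41.7 or a number of a turn 7.16, either way. A call with a gripper value outside its range is refused whole. The fingers move at their own pace and stop on an object; "newtons" is the grip in N (left out, the last holds). Time passes only in rows, so rows that do not move let the fingers close. It gives the time, the measured TCP pose, the force and the opening at its end, in the units of the state.
- arm.get_state(): the state, without advancing time (a new reading comes with each control period).
- arm.grab_frame(name): name is "scene" or "side" or "wrist"; returns the picture (480x640x3 uint8, red, green, blue); there is no depth.
- arm.camera_info(name): a dict with "fov_y" (degrees; the focal length in pixels is half the picture's height over the tangent of half this angle, whatever the lens; pixels are square), "cx", "cy" (the principal point, pixels), "view" (4x4, takes a point from world to camera coordinates); the wrist camera has in their place "tool_from_camera" (4x4, takes a point from camera to tool coordinates, whose origin is the TCP and whose axes are the flange's). Camera axes: x right, y down, z forward; pixel columns grow to the right and rows downward; lengths in m; the calibration is good to about 2 mm. A picture is of the moment at which its call begins: read the wrist's pose just before it. camera_info takes no time and is no camera call.
- arm.job_done(): hands the job in, once; it reports no verdict.
The state is a dict: "t": time; "q": joint angles; "qd": joint speeds; "joint_efforts": joint torques, N m; "eef_pos": TCP position; "ee_rot": TCP orientation; "force": force on the tool from outside, world axes, zero at the start; "moment": the same for the moment, N m; "width": finger opening in m.
Only numpy, scipy, OpenCV 4.12 (cv2) and the standard library are available. Lean on these libraries where they do the work, as an engineer would, in place of code of your own. Each camera call takes 0.05 s, during which the arm holds its last target. There are 200 camera calls.

## Working session

There is one attempt and no reset: what is moved stays moved. The work goes in short steps, Python scripts to look and compute and a tool call to move; the robot and the scene stay as the last step left them, time stands still between calls to the robot, and variables do not carry over. Pictures are saved under pics/ and viewed, on a budget of 10 in all, crops included, one or two more only if the job needs it, and the job is handed in when it is done.

Besides the shell and the picture viewer there is one more tool, called after "Call:" in YAML: its name, and indented under it one key for each argument. arm_command: Moves the arm, as the interface text tells. Its arguments: {"type":"object","properties":{"motion":{"type":"array","items":{"type":"array"}},"newtons":{"type":"number"}},"required":["motion"]}

```bash
mkdir -p pics; cat > h.py <<'E'
import numpy as np, cv2
from station import arm
from scipy.spatial.transform import Rotation as R
def cam(name, s=None):
    i=arm.camera_info(name)
    f=240/np.tan(np.radians(i["fov_y"])/2)
    K=np.array([[f,0,i["cx"]],[0,f,i["cy"]],[0,0,1]])
    if "view" in i: V=np.array(i["view"])
    else:
        T=np.eye(4); T[:3,:3]=R.from_euler('xyz',s["ee_rot"]).as_matrix(); T[:3,3]=s["eef_pos"]
        V=np.linalg.inv(T@np.array(i["tool_from_camera"]))
    return K,V
def ray(K,V,uv):
    d=V[:3,:3].T@np.linalg.inv(K)@np.array([uv[0],uv[1],1.]); return -V[:3,:3].T@V[:3,3], d/np.linalg.norm(d)
def onz(K,V,uv,z):
    o,d=ray(K,V,uv); return o+d*(z-o[2])/d[2]
def tri(rs):
    A=sum(np.eye(3)-np.outer(d,d) for o,d in rs); b=sum((np.eye(3)-np.outer(d,d))@o for o,d in rs); return np.linalg.solve(A,b)
def proj(K,V,p):
    c=K@(V[:3,:3]@np.asarray(p)+V[:3,3]); return c[:2]/c[2]
def save(n,im): cv2.imwrite("pics/"+n,im[:,:,::-1])
E
python3 - <<'E'
from h import *
s=arm.get_state(); print(s)
for n in("scene","side","wrist"):
    im=arm.grab_frame(n); np.save(n+".npy",im); save(n+"0.png",im); print(n,arm.camera_info(n))
E
```

```text
{'t': 0.0, 'q': array([ 1.47209540e+00,  3.59415496e-01,  1.10682265e-02, -3.25212156e-04,
       -1.22410400e+00, -2.88116419e-01]), 'qd': array([-4.99679912e-04,  3.65520102e-05,  1.82532066e-03,  2.64463743e-04,
        4.38709372e-04,  3.42222880e-04]), 'joint_efforts': array([ 5.64721831e-04, -5.82716238e+01,  2.93055475e+01,  6.99728832e+00,
        6.95289214e-03, -1.73808612e-04]), 'eef_pos': array([0.25448876, 0.62470678, 0.24761273]), 'ee_rot': array([ 3.13991905e+00, -1.77172441e-04, -3.86927958e-01]), 'force': array([-0.4850594 , -0.02323683, -0.04969732]), 'moment': array([ 0.026103  ,  0.00180932, -0.0201112 ]), 'width': 0.08769262570660868}
scene {'fov_y': 52.071272250542584, 'cx': 316.4477249830851, 'cy': 241.29427699472163, 'view': array([[ 0.47983044, -0.87730346,  0.01006931, -0.1539687 ],
       [-0.34998973, -0.20192152, -0.91473214,  0.34430843],
       [ 0.80453088,  0.43539217, -0.40393529,  0.43483322],
       [ 0.        ,  0.        ,  0.        ,  1.        ]])}
side {'fov_y': 56.38107787498806, 'cx': 312.4158605374585, 'cy': 247.95522111106155, 'view': array([[-0.9929187 , -0.11693892, -0.02092223,  0.62149983],
       [-0.05409439,  0.6018647 , -0.79676388,  0.03234755],
       [ 0.10576506, -0.78998998, -0.60392846,  1.052854  ],
       [ 0.        ,  0.        ,  0.        ,  1.        ]])}
wrist {'fov_y': 65.82603419637391, 'cx': 323.6592276597614, 'cy': 241.1446563771442, 'tool_from_camera': array([[ 4.06742028e-04, -9.59832368e-01, -2.80573804e-01,
         7.54335117e-02],
       [ 9.99999886e-01,  3.20682433e-04,  3.52636636e-04,
         3.14065982e-04],
       [-2.48496967e-04, -2.80573916e-01,  9.59832390e-01,
        -1.36267955e-01],
       [ 0.00000000e+00,  0.00000000e+00,  0.00000000e+00,
         1.00000000e+00]])}
```

View pics/scene0.png

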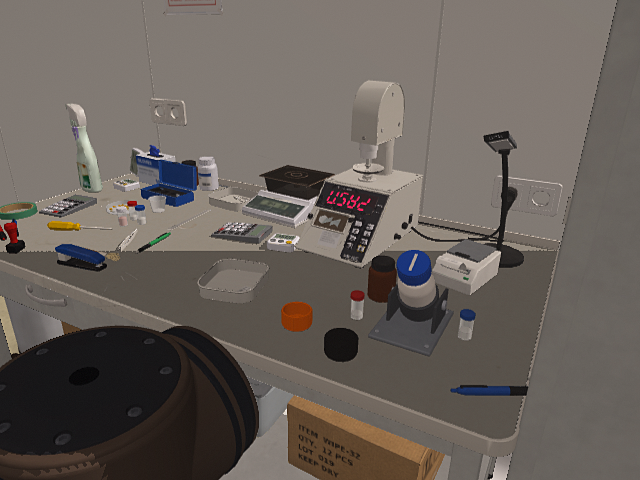

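View pics/side0.png

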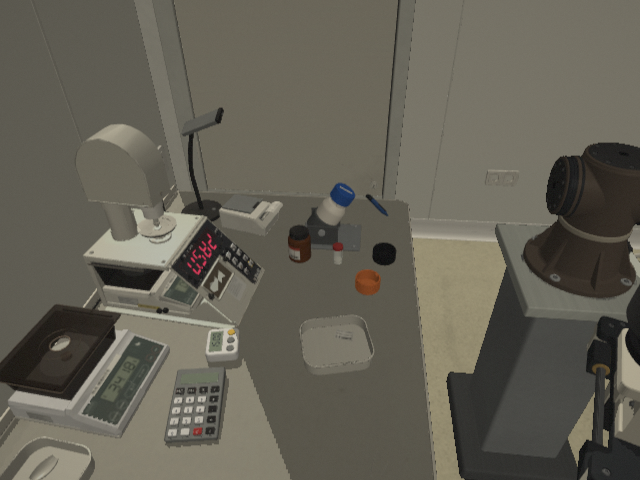

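Scene: the blue capped cap with the white bar sits on the slanted white bottle at (414,268); the orange (297,316) and black (341,345) caps are look-alikes, and vials stand at (357,305) and (466,324). In the side view, the cap is at (342,195), the open steel tray at (336,345). The other tray, (45,470) in side, is white and holds a spoon, so it is not the one.

```bash
python3 - <<'E'
from h import *
rs=[];out={}
for n,box in(("scene",(390,240,440,290)),("side",(322,178,362,212))):
    im=np.load(n+".npy"); hsv=cv2.cvtColor(im,cv2.COLOR_RGB2HSV)
    m=cv2.inRange(hsv,(105,120,40),(130,255,255)); k=np.zeros_like(m);x0,y0,x1,y1=box;k[y0:y1,x0:x1]=1;m*=k
    m=cv2.morphologyEx(m,cv2.MORPH_CLOSE,np.ones((7,7)))
    c=max(cv2.findContours(m,0,2)[0],key=cv2.contourArea); h=cv2.convexHull(c); M=cv2.moments(h)
    uv=(M['m10']/M['m00'],M['m01']/M['m00']); print(n,uv,cv2.boundingRect(c))
    K,V=cam(n); rs.append(ray(K,V,uv))
    # white bar
    w=cv2.inRange(hsv,(0,0,150),(180,70,255)); hm=np.zeros_like(w); cv2.fillConvexPoly(hm,h,1); w*=hm
    ys,xs=np.nonzero(w); print("bar",len(xs), xs.mean() if len(xs) else 0, ys.mean() if len(xs) else 0, cv2.fitLine(np.c_[xs,ys].astype(np.float32),2,0,.01,.01).ravel() if len(xs)>5 else 0)
c=tri(rs);print("cap",c,[np.linalg.norm(np.cross(c-o,d)) for o,d in rs])
# tray rough from both
K,V=cam("scene"); print("tray rim scene",[onz(K,V,p,.027).round(3) for p in((198,277),(214,258),(269,265),(247,300))])
K2,V2=cam("side"); print("tray side",[onz(K2,V2,p,.027).round(3) for p in((301,327),(367,320),(373,356),(308,371))])
for nm,a,z in(("redvial",(357,318),0),("bluevial",(466,338),0),("brown",(381,297),0),("orange",(297,325),0),("black",(341,354),0)): print(nm,onz(K,V,a,z).round(3))
def crop(n,x0,y0,x1,y1): return cv2.resize(np.load(n+".npy")[y0:y1,x0:x1],(400,400),interpolation=2)
save("crop1.png",np.hstack([crop("scene",340,230,480,370),crop("side",280,170,400,290)]))
E
```

```text
scene (413.44734151329243, 267.2592024539877) (396, 250, 35, 36)
bar 47 412.63829787234044 261.8085106382979 [ 3.9246023e-01 -9.1976899e-01  4.1263831e+02  2.6180850e+02]
side (342.20438957475994, 194.43758573388203) (330, 184, 25, 22)
bar 0 0 0 0
cap [ 0.55760167 -0.05076328  0.12670057] [np.float64(0.0008846658143458469), np.float64(0.0008846658143458235)]
tray rim scene [array([0.497, 0.367, 0.027]), array([0.581, 0.396, 0.027]), array([0.612, 0.274, 0.027]), array([0.473, 0.229, 0.027])]
tray side [array([0.613, 0.292, 0.027]), array([0.486, 0.261, 0.027]), array([0.474, 0.35 , 0.027]), array([0.587, 0.394, 0.027])]
redvial [ 0.556  0.044 -0.   ]
bluevial [ 0.592 -0.146  0.   ]
brown [0.649 0.034 0.   ]
orange [0.482 0.128 0.   ]
black [0.445 0.022 0.   ]
```

View pics/crop1.png

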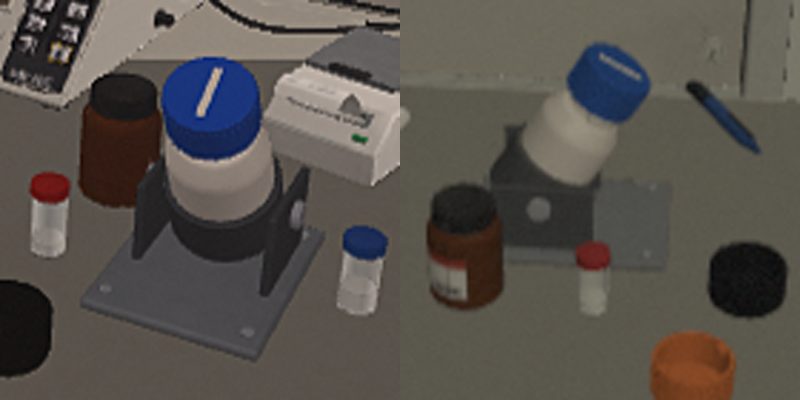

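The crop confirms it: the blue ribbed cap with the white bar is on the slanted bottle. I'll pass over the tray on the way to the near view of the cap.

```bash
cat >> h.py <<'E'
def Rcap(az,spin,lean=30):  # degrees; tool z = -axis
    return R.from_euler('z',az,degrees=True)*R.from_euler('y',-lean,degrees=True)*R.from_euler('z',spin,degrees=True)*R.from_euler('x',180,degrees=True)
def go(p,Rt,s=None):
    s=s or arm.get_state(); R0=R.from_euler('xyz',s["ee_rot"])
    print("shift(mm, current tool axes)",(R0.inv().apply(np.asarray(p)-s["eef_pos"])*1e3).round(1),
          "rotvec deg",np.degrees((R0.inv()*Rt).as_rotvec()).round(2),"shift after rot",(Rt.inv().apply(np.asarray(p)-s["eef_pos"])*1e3).round(1))
E
python3 - <<'E'
from h import *
s=arm.get_state(); R0=R.from_euler('xyz',s["ee_rot"])
go([.52,.33,.25],R0); 
d=np.array([.498,-.046,.235])-[.52,.33,.25]; print(R0.inv().apply(d)*1e3)
go([.498,-.046,.235],Rcap(-5,-32))
E
```

```text
shift(mm, current tool axes) [357.1 172.9  -1.9] rotvec deg [0. 0. 0.] shift after rot [357.1 172.9  -1.9]
[121.49365646 356.49046159  15.45452158]
shift(mm, current tool axes) [478.6 529.4  13.6] rotvec deg [12.58 27.34 14.51] shift after rot [558.5 414.  161.6]
```

Call:
arm_command:
  motion:
    - [[15,7,0],[0,0,0],1]
    - [[32,15.5,0],[0,0,0],1]
    - [[32,15.5,0],[0,0,0],1]
    - [[32,15.5,0],[0,0,0],1]
    - [[32,15.5,0],[0,0,0],1]
    - [[32,15.5,0],[0,0,0],1]
    - [[32,15.5,0],[0,0,0],1]
    - [[32,15.5,0],[0,0,0],1]
    - [[32,15.5,0],[0,0,0],1]
    - [[32,15.5,0],[0,0,0],1]
    - [[32,15.5,0],[0,0,0],1]
    - [[22,11,0],[0,0,0],1]
    - [[0,0,0],[0,0,0],1]
    - [[0,0,0],[0,0,0],1]
  newtons: 60

```text
t: 1.32
eef_pos: [0.5208, 0.3284, 0.2483]
ee_rot: [3.141, 0.0, -0.39]
force: [0.3, 0.5, -0.3]
width: 0.088
```

```bash
python3 - <<'E'
from h import *
s=arm.get_state(); print(s["t"],s["eef_pos"],s["ee_rot"],s["q"].round(3))
im=arm.grab_frame("wrist"); np.save("w1.npy",im); save("w1.png",im); np.save("w1s.npy",s,allow_pickle=True)
E
```

```text
1.3167 [0.52075344 0.32844399 0.24826881] [ 3.14108102e+00  3.11957428e-04 -3.89778985e-01] [ 0.879  0.263 -0.126 -0.    -1.183  0.302]
```

View pics/w1.png

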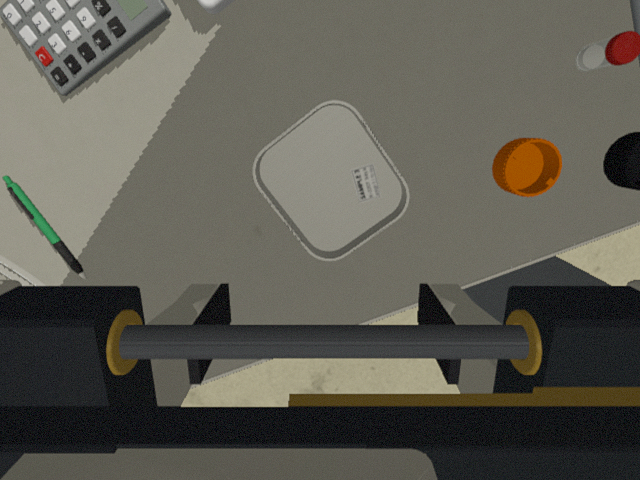

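Wrist view: the tray is whole in view, its rim's extremes at (255,170), (333,101), (408,197) and (330,260). The orange cap is at (527,167) and the red vial at (620,48).

```bash
python3 - <<'E'
from h import *
s=np.load("w1s.npy",allow_pickle=True).item(); K,V=cam("wrist",s)
S=[[(265,148),(312,107)],[(268,205),(305,250)],[(352,255),(402,213)],[(357,107),(404,170)]]
P=[[onz(K,V,p,.027)[:2] for p in a] for a in S]
for a in P: d=a[1]-a[0]; print(np.array(a).round(3).tolist(), np.degrees(np.arctan2(d[1],d[0])).round(1))
pts=np.array([onz(K,V,p,.027)[:2] for a in S for p in a],np.float32); print(cv2.minAreaRect(pts))
R0=R.from_euler('xyz',s["ee_rot"]);print(R0.inv().apply(np.array([.498,-.046,.235])-s["eef_pos"])*1e3)
E
```

```text
[[0.598, 0.355], [0.615, 0.301]] -73.1
[[0.548, 0.375], [0.492, 0.36]] -164.7
[[0.469, 0.318], [0.491, 0.257]] -70.3
[[0.6, 0.263], [0.53, 0.242]] -163.1
((0.5418152809143066, 0.3101722002029419), (0.13463634252548218, 0.12431932240724564), 16.944459915161133)
[121.24007554 354.99722266  13.41261918]
```

Call:
arm_command:
  motion:
    - [[5,15,0],[0,0,0],1]
    - [[10,30,1.3],[0,0,0],1]
    - [[10,30,1.3],[0,0,0],1]
    - [[10,30,1.3],[0,0,0],1]
    - [[10,30,1.3],[0,0,0],1]
    - [[10,30,1.3],[0,0,0],1]
    - [[10,30,1.3],[0,0,0],1]
    - [[10,30,1.3],[0,0,0],1]
    - [[10,30,1.3],[0,0,0],1]
    - [[10,30,1.3],[0,0,0],1]
    - [[10,30,1.3],[0,0,0],1]
    - [[10,30,1.3],[0,0,0],1]
    - [[5,12,0],[0,0,0],1]
    - [[0,0,0],[2.5,5.5,2.9],1]
    - [[0,0,0],[2.5,5.5,2.9],1]
    - [[0,0,0],[2.5,5.5,2.9],1]
    - [[0,0,0],[2.5,5.5,2.9],1]
    - [[0,0,0],[2.5,5.4,2.9],1]
    - [[0,0,0],[0,0,0],1]
    - [[0,0,0],[0,0,0],1]

```text
t: 3.03
eef_pos: [0.4972, -0.052, 0.2354]
ee_rot: [-2.896, -0.405, -0.67]
force: [0.1, -0.1, 0.1]
width: 0.0879
```

```bash
python3 - <<'E'
from h import *
s=arm.get_state(); print(s["t"],s["eef_pos"],s["ee_rot"],s["q"].round(3))
im=arm.grab_frame("wrist"); np.save("w2.npy",im); save("w2.png",im); np.save("w2s.npy",s,allow_pickle=True)
E
```

```text
3.0333 [ 0.49722641 -0.05203811  0.23538342] [-2.89578789 -0.40492028 -0.66995733] [ 0.415 -0.193 -0.913  0.5   -0.487  0.135]
```

View pics/w2.png

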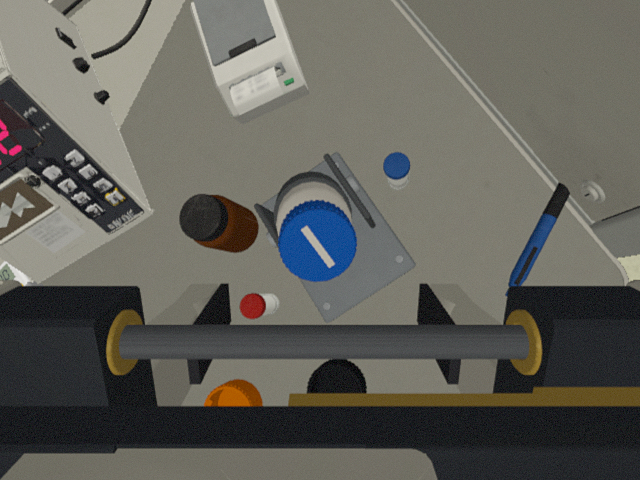

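Wrist view: blue cap with bar at about (318,240). The cradle plate's corners are at (338,153), (414,265), (329,321) and (257,184). Brown bottle (205,218), red vial (255,305) and blue vial (397,165) are all clear of the cap.

```bash
python3 - <<'E'
from h import *
s=np.load("w2s.npy",allow_pickle=True).item(); rs=[]
for n,f,box in(("scene","scene",(390,240,440,290)),("side","side",(322,178,362,212)),("wrist","w2",(270,190,365,290))):
    im=np.load(f+".npy"); hsv=cv2.cvtColor(im,cv2.COLOR_RGB2HSV)
    m=cv2.inRange(hsv,(105,120,40),(130,255,255)); k=np.zeros_like(m);x0,y0,x1,y1=box;k[y0:y1,x0:x1]=1;m*=k
    c=max(cv2.findContours(m,0,2)[0],key=cv2.contourArea); h=cv2.convexHull(c); M=cv2.moments(h)
    K,V=cam(n,s); uv=(M['m10']/M['m00'],M['m01']/M['m00']); rs.append(ray(K,V,uv)); print(n,uv)
    if n=="wrist":
        hm=np.zeros_like(m); cv2.fillConvexPoly(hm,h,1); w=cv2.inRange(hsv,(0,0,130),(180,90,255))*hm
        ys,xs=np.nonzero(w); b=cv2.fitLine(np.c_[xs,ys].astype(np.float32),2,0,.01,.01).ravel(); print("bar",b)
for r in([0,1],[0,1,2]):
    q=[rs[i] for i in r]; c=tri(q); print(c.round(4),[np.linalg.norm(np.cross(c-o,d)).round(4) for o,d in q])
P=[onz(K,V,p,.008)[:2] for p in((338,153),(414,265),(329,321),(257,184))]
for i in range(4): d=P[(i+1)%4]-P[i]; print(np.linalg.norm(d).round(4),np.degrees(np.arctan2(d[1],d[0])).round(1))
print("plate centre",np.mean(P,0))
for e in(1,-1):
  pass
az=(np.degrees(np.arctan2(*(-(P[1]-P[0]))[::-1]))+0)
np.save("c.npy",c)
# bar direction: intersect with cap top plane for az candidates
for az in(-5,-10,-15,-20,0,5):
    n=Rcap(az,0).apply([0,0,-1]); t=c+.015*n
    def on(uv): o,d=ray(K,V,uv); return o+d*((t-o)@n)/(d@n)
    a=on(b[2:]);e=on(b[2:]+10*b[:2])-a;e/=np.linalg.norm(e); print(az,(a-t).round(4), e.round(3))
E
```

```text
scene (413.44734151329243, 267.2592024539877)
side (342.20438957475994, 194.43758573388203)
wrist (316.72964949566506, 240.96866039199807)
bar [  0.5824533   0.8128642 317.2805    246.04878  ]
[ 0.5576 -0.0508  0.1267] [np.float64(0.0009), np.float64(0.0009)]
[ 0.5565 -0.0523  0.1263] [np.float64(0.0018), np.float64(0.0014), np.float64(0.002)]
0.1441 179.2
0.103 90.3
0.1712 -3.8
0.0973 -105.7
plate centre [ 0.58663146 -0.05880966]
-5 [-0.0004 -0.0024 -0.0001] [-0.866  0.018 -0.499]
-10 [-0.0005 -0.003   0.    ] [-0.868  0.017 -0.496]
-15 [-0.0006 -0.0037  0.0002] [-0.872  0.016 -0.489]
-20 [-0.0009 -0.0043  0.0004] [-0.878  0.015 -0.479]
0 [-0.0003 -0.0017 -0.0002] [-0.866  0.018 -0.5  ]
5 [-0.0003 -0.001  -0.0002] [-0.867  0.018 -0.498]
```

```bash
python3 - <<'E'
from h import *
c=np.array([.5564,-.053,.1263]); Rt=Rcap(-1,-35); n=Rt.apply([0,0,-1]); go(c+.055*n,Rt); print(n)
E
```

```text
shift(mm, current tool axes) [-2.5 -0.8 69.4] rotvec deg [3.53 1.31 1.06] shift after rot [-4.1  3.6 69.2]
[-0.49992385  0.0087262   0.8660254 ]
```

Call:
arm_command:
  motion:
    - [[0,0,0],[3.5,1.3,1.1],1]
    - [[-0.8,0.7,14],[0,0,0],1]
    - [[-0.8,0.7,14],[0,0,0],1]
    - [[-0.8,0.7,14],[0,0,0],1]
    - [[-0.8,0.7,14],[0,0,0],1]
    - [[-0.8,0.7,13],[0,0,0],1]
    - [[0,0,0],[0,0,0],1]
    - [[0,0,0],[0,0,0],1]
    - [[0,0,0],[0,0,0],1]

```text
t: 3.83
eef_pos: [0.5348, -0.0569, 0.1855]
ee_rot: [-2.827, -0.403, -0.694]
force: [-0.2, -0.2, 0.1]
width: 0.0875
```

```bash
python3 - <<'E'
from h import *
s=arm.get_state(); print(s["t"],s["eef_pos"],s["ee_rot"],s["q"].round(3))
im=arm.grab_frame("wrist"); np.save("w3.npy",im); save("w3.png",im); np.save("w3s.npy",s,allow_pickle=True)
K,V=cam("wrist",s)
for az in(-5,-1):
    n=Rcap(az,0).apply([0,0,-1]); print("pred centre/top",proj(K,V,[.5564,-.053,.1263]),proj(K,V,np.array([.5564,-.053,.1263])+.015*n))
go([.5564,-.053,.1263],Rcap(-1,-35))
E
```

```text
3.8333 [ 0.53476436 -0.05694348  0.18547137] [-2.82727314 -0.40255202 -0.69407545] [ 0.238 -0.06  -1.013  0.75  -0.169 -0.01 ]
pred centre/top [327.31111348 287.03502572] [326.87640037 299.0855731 ]
pred centre/top [327.31111348 287.03502572] [327.68565361 298.60807457]
shift(mm, current tool axes) [-9.9  2.6 62.5] rotvec deg [ 0.2   1.11 -0.17] shift after rot [-11.1   2.8  62.3]
```

View pics/w3.png

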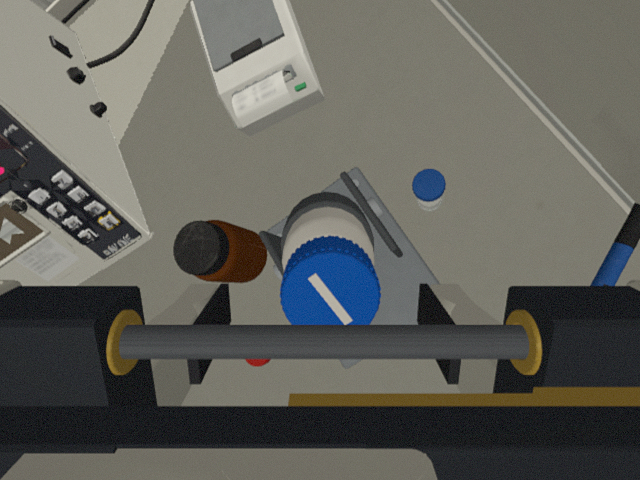

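Joint 3 is near its limit (-1.013 of -1.02) and q5 near 0, and the arm stopped short. I'll identify the kinematics from the recorded states before going on.

```bash
cat > kin.py <<'E'
from h import *
from scipy.optimize import least_squares
S=[(np.array([1.4720954,.35941550,.0110682,-.00032521,-1.224104,-.28811642]),np.array([.25448876,.62470678,.24761273]),np.array([3.13991905,-.000177,-.386928]))]
for i in(1,2,3):
    s=np.load(f"w{i}s.npy",allow_pickle=True).item(); S.append((s["q"],s["eef_pos"],s["ee_rot"]))
def ax(a,t): return R.from_rotvec(t*np.array(a,float))
def rots(q,s4,s6):
    A=ax([0,0,1],q[0]);B=A*ax([0,1,0],q[1]);C=B*ax([0,-1,0],q[2]);D=C*ax([s4,0,0],q[3]);E=D*ax([0,-1,0],q[4]);F=E*ax([s6,0,0],q[5]); return A,B,C,D,E,F
E
python3 - <<'E'
from kin import *
for s4 in(1,-1):
  for s6 in(1,-1):
    Cs=[rots(q,s4,s6)[-1].inv()*R.from_euler('xyz',e) for q,p,e in S]
    print(s4,s6,[np.degrees((Cs[0].inv()*c).magnitude()).round(2) for c in Cs], Cs[0].as_matrix().round(2).tolist())
E
```

```text
1 1 [np.float64(0.0), np.float64(67.59), np.float64(102.41), np.float64(117.46)] [[0.0, -0.0, 1.0], [-0.84, 0.55, 0.0], [-0.55, -0.84, 0.0]]
1 -1 [np.float64(0.0), np.float64(0.02), np.float64(57.28), np.float64(85.91)] [[0.0, -0.0, 1.0], [-1.0, 0.0, 0.0], [-0.0, -1.0, -0.0]]
-1 1 [np.float64(0.0), np.float64(67.58), np.float64(48.46), np.float64(31.91)] [[0.0, 0.0, 1.0], [-0.84, 0.54, 0.0], [-0.54, -0.84, 0.0]]
-1 -1 [np.float64(0.0), np.float64(0.0), np.float64(0.0), np.float64(0.0)] [[0.0, 0.0, 1.0], [-1.0, 0.0, 0.0], [-0.0, -1.0, 0.0]]
```

```bash
cat >> kin.py <<'E'
def row(q):
    A,B,C,D,E,F=rots(q,-1,-1); X,Y,Z=np.eye(3)
    return np.c_[A.apply(X),A.apply(Y),Z,B.apply(Z),C.apply(X),C.apply(Z),E.apply(Y),E.apply(X)],F
Cc=rots(S[0][0],-1,-1)[-1].inv()*R.from_euler('xyz',S[0][2])
M=np.vstack([row(q)[0] for q,_,_ in S]); y=np.hstack([p for _,p,_ in S])
x0=np.array([0,0,.3,.4,.4,0,0,.2]); lam=1e-4
th=x0+np.linalg.lstsq(np.vstack([M,lam*np.eye(8)]),np.r_[y-M@x0,np.zeros(8)],rcond=None)[0]
lo=np.array([-3.07,-1.43,-1.02,-3.03,-3.05,-3.03]);hi=np.array([3.07,2.12,1.25,1.67,0,3.03])
def fk(q): r,F=row(q); return r@th,F*Cc
def ik(p,Rt,q0,w=.3):
    f=lambda q:np.r_[(fk(q)[0]-p),w*(fk(q)[1].inv()*Rt).as_rotvec()]
    r=least_squares(f,np.clip(q0,lo+1e-3,hi-1e-3),bounds=(lo,hi)); e=r.fun; return r.x,np.linalg.norm(e[:3])*1e3,np.degrees(np.linalg.norm(e[3:])/w)
E
python3 - <<'E'
from kin import *
print("th",th.round(4)); print("res mm",((M@th-y)*1e3).round(2)); print(np.linalg.svd(M)[1].round(4))
q0=S[3][0]; c=np.array([.5564,-.053,.1263])
for az in(-1,-5.4):
  n=Rcap(az,0).apply([0,0,-1])
  for back in(.12,.055,.03,.01,.003):
    best=None
    for k,sp in((0,-35),(0,30),(0,-125),(0,145),):
      rr=[ik(c+back*n,Rcap(az,sp),g) for g in(q0,[-.1,.3,-.8,-2.8,-.3,.5],[.2,.3,-.8,1.3,-.3,.5],[.2,.3,-.8,0,-.3,2.5],[.2,.3,-.8,0,-.3,-2.5])]
      b=min(rr,key=lambda t:t[1]+t[2]); print(az,back,sp,b[0].round(2),b[1].round(2),b[2].round(2))
E
```

```text
th [ 0.     -0.      0.1988  0.6016  0.4636  0.     -0.1918  0.356 ]
res mm [-0. -0. -0.  0.  0.  0.  0.  0. -0. -0. -0.  0.]
[3.91   2.962  2.6393 0.8338 0.4658 0.2039 0.1248 0.0569]
-1 0.12 -35 [ 0.37 -0.21 -0.98  0.57 -0.36  0.08] 0.0 0.0
-1 0.12 30 [ 0.37 -0.21 -0.98  0.57 -0.36  1.22] 0.0 0.0
-1 0.12 -125 [ 0.37 -0.21 -0.98  0.57 -0.36 -1.49] 0.0 0.0
-1 0.12 145 [ 0.38 -0.21 -0.97  0.54 -0.37 -3.03] 0.81 0.35
-1 0.055 -35 [ 0.24 -0.05 -1.02  0.74 -0.16  0.  ] 4.78 1.85
-1 0.055 30 [ 0.24 -0.05 -1.02  0.74 -0.16  1.14] 4.78 1.85
-1 0.055 -125 [ 0.24 -0.05 -1.02  0.74 -0.16 -1.57] 4.78 1.85
-1 0.055 145 [ 0.27 -0.05 -0.99  0.61 -0.18 -3.03] 5.33 2.47
-1 0.03 -35 [ 0.2   0.   -1.02  0.79 -0.1  -0.02] 7.43 3.0
-1 0.03 30 [ 0.2   0.   -1.02  0.79 -0.1   1.12] 7.43 3.0
-1 0.03 -125 [ 0.2   0.   -1.02  0.79 -0.1  -1.59] 7.43 3.0
-1 0.03 145 [ 0.23  0.01 -0.99  0.64 -0.12 -3.03] 7.4 3.48
-1 0.01 -35 [ 0.16  0.05 -1.02  0.85 -0.06 -0.04] 9.63 3.99
-1 0.01 30 [ 0.16  0.05 -1.02  0.85 -0.06  1.09] 9.63 3.99
-1 0.01 -125 [ 0.16  0.05 -1.02  0.85 -0.06 -1.62] 9.63 3.99
-1 0.01 145 [ 0.21  0.
[... 832 characters left out ...]
7 3.73
-5.4 0.03 30 [ 0.21  0.01 -1.02  0.86 -0.15  0.97] 9.77 3.73
-5.4 0.03 -125 [ 0.21  0.01 -1.02  0.86 -0.15 -1.74] 9.77 3.73
-5.4 0.03 145 [ 0.21  0.01 -1.02  0.86 -0.15  2.97] 9.77 3.73
-5.4 0.01 -35 [ 0.16  0.05 -1.02  0.94 -0.1  -0.2 ] 12.03 4.69
-5.4 0.01 30 [ 0.16  0.05 -1.02  0.94 -0.1   0.93] 12.03 4.69
-5.4 0.01 -125 [ 0.16  0.05 -1.02  0.94 -0.1  -1.77] 12.03 4.69
-5.4 0.01 145 [ 0.16  0.05 -1.02  0.94 -0.1   2.94] 12.03 4.69
-5.4 0.003 -35 [ 0.14  0.06 -1.02  0.97 -0.09 -0.22] 12.87 5.04
-5.4 0.003 30 [ 0.14  0.06 -1.02  0.97 -0.09  0.92] 12.87 5.04
-5.4 0.003 -125 [ 0.14  0.06 -1.02  0.97 -0.09 -1.79] 12.87 5.04
-5.4 0.003 145 [ 0.14  0.06 -1.02  0.97 -0.09  2.92] 12.87 5.04
```

```bash
python3 - <<'E'
from kin import *
c=np.array([.5564,-.053,.1263]); g=np.random.default_rng(0)
for az in(-1,-5.4):
  n=Rcap(az,0).apply([0,0,-1])
  for back in(.10,.01,.003):
    F=set()
    for sp in(-35,145):
     for _ in range(60):
      q,e,a=ik(c+back*n,Rcap(az,sp),g.uniform(lo,hi))
      if e<.3 and a<.2: F.add((sp,)+tuple(q.round(2)))
    print(az,back,sorted(F)[:14])
# margin of relaxing tilt: allow axis deviation, branch current
for az in(-1,-5.4):
  n=Rcap(az,0).apply([0,0,-1])
  for w in(.02,.05):
    q,e,a=ik(c+.003*n,Rcap(az,-35),S[3][0],w=w); print(az,w,q.round(3),e.round(2),a.round(2),np.degrees((Rcap(az,-35).inv()*fk(q)[1]).as_rotvec()).round(2))
E
```

```text
-1 0.1 [(-35, np.float64(0.33), np.float64(-0.16), np.float64(-1.02), np.float64(0.66), np.float64(-0.28), np.float64(0.02))]
-1 0.01 []
-1 0.003 []
-5.4 0.1 []
-5.4 0.01 []
-5.4 0.003 []
-1 0.02 [ 0.152  0.081 -1.02   0.847 -0.034 -0.037] 0.06 5.25 [-0.34 -5.24 -0.  ]
-1 0.05 [ 0.151  0.081 -1.02   0.847 -0.034 -0.037] 0.34 5.23 [-0.34 -5.22 -0.  ]
-5.4 0.02 [ 0.157  0.083 -1.02   0.922 -0.081 -0.188] 0.07 6.22 [-1.52 -6.03 -0.  ]
-5.4 0.05 [ 0.156  0.082 -1.02   0.923 -0.081 -0.188] 0.43 6.19 [-1.52 -6.   -0.  ]
```

```bash
python3 - <<'E'
from kin import *
import kin
kin.lo=np.array([-3.07,-1.43,-1.008,-3.03,-3.05,-3.03]); kin.hi=np.array([3.07,2.12,1.25,1.67,-.02,3.03])
c=np.array([.5564,-.053,.1263]); az=-1; n=Rcap(az,0).apply([0,0,-1])
# feasible deviation map: which tilt direction is allowed, with grasp point g above centre
def worst(sp,dev,g,verbose=False):
    base=Rcap(az,sp)*R.from_euler('y',dev,degrees=True)
    out=[];q=S[3][0]
    for th_,push,lift in[(0,0,.06),(0,0,.03),(0,0,0),(0,.0075,0),(16,.0075,0),(32,.0075,0),(48,.0075,0),(65,.0075,0),(65,0,0),(65,0,.03),(65,0,.05)]:
        Rt=R.from_rotvec(np.radians(th_)*n)*base
        gp=c+(g-push+lift)*n; p=gp-.003*Rt.apply([0,0,1])
        q,e,a=ik(p,Rt,q,); out.append((e,a,q))
    if verbose:
        for e,a,q in out: print(q.round(3),e.round(2),a.round(2))
    return max(o[0]+o[1] for o in out)
res=[]
for dev in(-5,-6,-7,-8,5,6.5,8):
  for sp in range(-180,180,30):
    res.append((round(worst(sp,dev,.010),2),dev,sp))
res.sort(); print(res[:12])
w,dev,sp=res[0]; worst(sp,dev,.010,True)
E
```

```text
[(np.float64(0.0), -8, -90), (np.float64(0.0), -8, -60), (np.float64(0.0), -7, -60), (np.float64(0.32), -6, -60), (np.float64(0.35), -7, -90), (np.float64(2.45), -6, -90), (np.float64(2.8), -5, -60), (np.float64(2.84), -8, -30), (np.float64(2.84), 8, 150), (np.float64(4.53), -5, -90), (np.float64(4.65), -7, -30), (np.float64(4.76), -8, -120)]
[ 0.285 -0.082 -0.816  0.05  -0.297 -0.308] 0.0 0.0
[ 0.271 -0.01  -0.821  0.034 -0.22  -0.282] 0.0 0.0
[ 0.259  0.064 -0.816  0.007 -0.151 -0.245] 0.0 0.0
[ 0.256  0.082 -0.812 -0.004 -0.136 -0.232] 0.0 0.0
[ 0.252  0.089 -0.77  -0.03  -0.21   0.074] 0.0 0.0
[ 0.259  0.094 -0.762  0.016 -0.251  0.299] 0.0 0.0
[ 0.273  0.097 -0.775  0.1   -0.272  0.482] 0.0 0.0
[ 0.288  0.098 -0.807  0.223 -0.275  0.642] 0.0 0.0
[ 0.292  0.082 -0.802  0.213 -0.296  0.649] 0.0 0.0
[ 0.308  0.016 -0.786  0.184 -0.379  0.667] 0.0 0.0
[ 0.319 -0.027 -0.775  0.172 -0.433  0.672] 0.0 0.0
```

```bash
cat >> kin.py <<'E'
c=np.array([.5560,-.0540,.1262]); az=-1; n=Rcap(az,0).apply([0,0,-1]); SP,DEV,G=-71,-7,.010
def pose(turn,up):
    Rt=R.from_rotvec(np.radians(turn)*n)*Rcap(az,SP)*R.from_euler('y',DEV,degrees=True)
    return c+(G+up)*n-.003*Rt.apply([0,0,1]),Rt
def step(a,b,N=1):
    (pa,Ra),(pb,Rb)=a,b; print(a and "", "shift mm tool-a",(Ra.inv().apply(pb-pa)*1e3/N).round(2),"rotvec/N",(np.degrees((Ra.inv()*Rb).as_rotvec())/N).round(2))
E
python3 - <<'E'
from kin import *
q=S[3][0]
for t,u in[(0,.045),(0,0),(0,-.0075),(20,-.0075),(40,-.0075),(65,-.0075),(65,0),(65,.05)]:
    p,Rt=pose(t,u); q,e,a=ik(p,Rt,q); print(t,u,q.round(3),round(e,2),round(a,2))
p,Rt=pose(0,.045); go(p,Rt)
step(pose(0,.045),pose(0,0)); step(pose(0,0),pose(0,-.007))
for k in range(0,60,20): step(pose(k,-.007),pose(k+5,-.007))
E
```

```text
0 0.045 [ 0.288 -0.04  -0.812  0.097 -0.304 -0.027] 0.0 0.0
0 0 [ 0.267  0.066 -0.827  0.106 -0.183 -0.022] 0.0 0.0
0 -0.0075 [ 0.264  0.084 -0.829  0.11  -0.162 -0.023] 0.0 0.0
20 -0.0075 [ 0.272  0.089 -0.818  0.153 -0.211  0.274] 0.0 0.0
40 -0.0075 [ 0.282  0.091 -0.842  0.27  -0.226  0.496] 0.0 0.0
65 -0.0075 [ 0.276  0.089 -0.912  0.516 -0.206  0.689] 0.0 0.0
65 0 [ 0.29   0.073 -0.898  0.471 -0.236  0.723] 0.0 0.0
65 0.05 [ 0.342 -0.035 -0.84   0.327 -0.402  0.832] 0.0 0.0
shift(mm, current tool axes) [-10.5   4.1   4.4] rotvec deg [ 2.73 -5.76 35.75] shift after rot [-5.6  9.5  4.9]
 shift mm tool-a [ 5.48  0.   44.66] rotvec/N [0. 0. 0.]
 shift mm tool-a [ 0.85 -0.    6.95] rotvec/N [0. 0. 0.]
 shift mm tool-a [-0.   -0.03  0.  ] rotvec/N [-0.61 -0.   -4.96]
 shift mm tool-a [-0.   -0.03  0.  ] rotvec/N [-0.61  0.   -4.96]
 shift mm tool-a [-0.   -0.03  0.  ] rotvec/N [-0.61 -0.   -4.96]
```

Call:
arm_command:
  motion:
    - [[0,0,0],[0.45,-0.96,5.96],1]
    - [[0,0,0],[0.45,-0.96,5.96],1]
    - [[0,0,0],[0.46,-0.96,5.96],1]
    - [[0,0,0],[0.46,-0.96,5.96],1]
    - [[0,0,0],[0.45,-0.96,5.96],1]
    - [[0,0,0],[0.46,-0.96,5.95],1]
    - [[-5.6,9.5,4.9],[0,0,0],1]
    - [[0,0,0],[0,0,0],1]
    - [[0,0,0],[0,0,0],1]

```text
t: 4.63
eef_pos: [0.5259, -0.0535, 0.176]
ee_rot: [-2.649, -0.056, -1.238]
force: [0.6, 0.1, 0.9]
width: 0.0877
```

```bash
python3 - <<'E'
from kin import *
s=arm.get_state(); print(s["t"],s["q"].round(3)); p,Rt=pose(0,.045); go(p,Rt)
im=arm.grab_frame("wrist"); np.save("w4.npy",im); save("w4.png",im); np.save("w4s.npy",s,allow_pickle=True)
K,V=cam("wrist",s); print("pred top centre",proj(K,V,c+.015*n)); r=Rt.apply([1,0,0])
hsv=cv2.cvtColor(im,cv2.COLOR_RGB2HSV); m=cv2.inRange(hsv,(105,120,40),(130,255,255)); m[:200]=0;m[:,:230]=0;m[:,430:]=0
k=max(cv2.findContours(m,0,2)[0],key=cv2.contourArea); print(cv2.boundingRect(k)); p,Rt=pose(0,0); go(p,Rt,s)
E
```

```text
4.6333 [ 0.289 -0.041 -0.814  0.095 -0.305 -0.026]
shift(mm, current tool axes) [ 0.7 -1.1  0.1] rotvec deg [0.05 0.05 0.09] shift after rot [ 0.7 -1.1  0.1]
pred top centre [320.61904258 274.07704435]
(268, 208, 106, 109)
shift(mm, current tool axes) [ 6.3 -1.1 44.7] rotvec deg [0.05 0.05 0.09] shift after rot [ 6.2 -1.1 44.7]
```

View pics/w4.png

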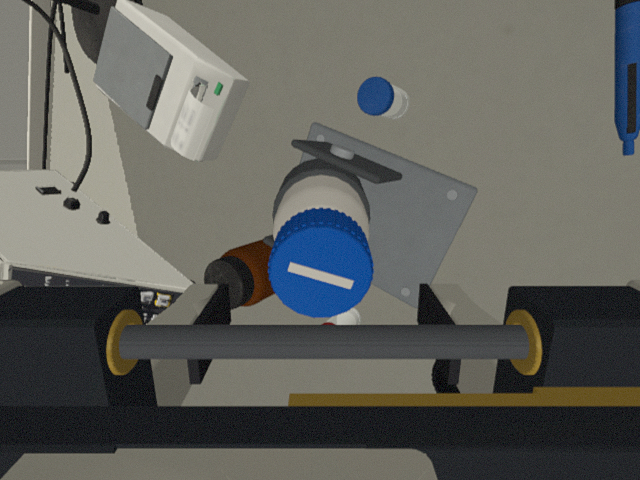

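The cap's bar centre at (321,275) matches the predicted (320.6,274). The pads straddle the cap, the vials are clear, and I'm descending now.

Call:
arm_command:
  motion:
    - [[1.2,-0.4,9],[0,0,0],1]
    - [[1.2,-0.4,9],[0,0,0],1]
    - [[1.2,-0.3,9],[0,0,0],1]
    - [[1.2,0,9],[0,0,0],1]
    - [[1.2,0,8.7],[0,0,0],1]
    - [[0,0,0],[0,0,0],1]
    - [[0,0,0],[0,0,0],1]

```text
t: 5.27
eef_pos: [0.5496, -0.0547, 0.1359]
ee_rot: [-2.652, -0.055, -1.24]
force: [-0.8, -0.4, -0.0]
width: 0.0876
```

```bash
python3 - <<'E'
from kin import *
s=np.load("w4s.npy",allow_pickle=True).item(); K,V=cam("wrist",s)
P=[onz(K,V,p,.008)[:2] for p in((316,122),(477,190),(415,308))]
for i in range(2): d=P[i+1]-P[i]; print(np.linalg.norm(d).round(4),np.degrees(np.arctan2(d[1],d[0])).round(1))
s=arm.get_state(); print(s["t"],s["q"].round(3),s["force"].round(1)); p,Rt=pose(0,0); go(p,Rt)
E
```

```text
0.1443 179.2
0.1074 89.0
5.2667 [ 0.266  0.07  -0.824  0.101 -0.185 -0.017] [-0.8 -0.4 -0. ]
shift(mm, current tool axes) [-0.3 -0.9 -1.4] rotvec deg [ 0.2   0.02 -0.03] shift after rot [-0.3 -0.9 -1.4]
```

Call:
arm_command:
  motion:
    - [[-0.3,-0.9,-1.4],[0,0,0],1]
    - [[0,0,0],[0,0,0],0.5]
    - [[0,0,0],[0,0,0],0.4]
    - [[0,0,0],[0,0,0],0.3]
    - [[0,0,0],[0,0,0],0.3]
    - [[0,0,0],[0,0,0],0.3]
    - [[0,0,0],[0,0,0],0.3]
    - [[0,0,0],[0,0,0],0.3]
  newtons: 60

```text
t: 5.93
eef_pos: [0.5496, -0.0541, 0.1388]
ee_rot: [-2.649, -0.056, -1.24]
force: [-2.3, 0.2, 2.4]
width: 0.0532
```

```bash
python3 - <<'E'
from kin import *
s=arm.get_state(); print(s["t"],s["width"],s["q"].round(3),s["force"].round(1),s["moment"].round(2)); p,Rt=pose(0,0); go(p,Rt)
E
```

```text
5.9333 0.053220347257748477 [ 0.268  0.064 -0.823  0.102 -0.19  -0.018] [-2.3  0.2  2.4] [-0.23  1.95  0.08]
shift(mm, current tool axes) [0.1 0.7 1.1] rotvec deg [ 0.07  0.02 -0.02] shift after rot [0.1 0.7 1.1]
```

Gripped at 53 mm with small forces. I'm pushing down 7 mm along the axis.

Call:
arm_command:
  motion:
    - [[0.25,0,2],[0,0,0],0.3]
    - [[0.25,0,2],[0,0,0],0.3]
    - [[0.25,0,2],[0,0,0],0.3]
    - [[0.1,0,1],[0,0,0],0.3]
    - [[0,0,0],[0,0,0],0.3]
    - [[0,0,0],[0,0,0],0.3]
    - [[0,0,0],[0,0,0],0.3]

```text
t: 6.52
eef_pos: [0.553, -0.0541, 0.1331]
ee_rot: [-2.649, -0.056, -1.24]
force: [-9.7, 1.3, 11.9]
width: 0.0534
```

```bash
cat > st.py <<'E'
from kin import *
import sys
s=arm.get_state(); t,u=map(float,sys.argv[1:3])
Rm=R.from_euler('xyz',s["ee_rot"]); p,Rt=pose(t,u); d=s["eef_pos"]-p
print(s["t"],"w",round(s["width"],4),"q",s["q"].round(3),"F",s["force"].round(1),"Fn",round(float(s["force"]@n),1),"M",s["moment"].round(2))
print("along n error mm",round(float(d@n)*1e3,2),"lateral in tool",(Rm.inv().apply(d-n*(d@n))*1e3).round(2)); go(p,Rt)
rel=Rm*Rcap(az,SP).inv(); print("turn",np.degrees((pose(0,0)[1]).inv().__rmul__(1).magnitude()) if 0 else np.degrees((Rm*pose(0,0)[1].inv()).as_rotvec()@n).round(2))
E
python3 st.py 0 -.007
```

```text
6.5167 w 0.0534 q [ 0.265  0.08  -0.825  0.104 -0.172 -0.019] F [-9.7  1.3 11.9] Fn 15.2 M [0.72 2.86 0.7 ]
along n error mm 1.53 lateral in tool [ 0.06 -0.73 -0.01]
shift(mm, current tool axes) [0.1 0.7 1.5] rotvec deg [ 0.04  0.02 -0.02] shift after rot [0.1 0.7 1.5]
turn -0.02
```

Force is 15 N and tool travel 6.6 mm, which matches the cap being about 6 mm down. Turning in two stages.

Call:
arm_command:
  motion:
    - [[0,0,0.3],[0,0,0],0.3]
    - [[0,0,0],[-0.37,0,-3],0.3]
    - [[0,0,0],[-0.49,0,-4],0.3]
    - [[0,0,0],[-0.49,0,-4],0.3]
    - [[0,0,0],[-0.49,0,-4],0.3]
    - [[0,0,0],[-0.49,0,-4],0.3]
    - [[0,0,0],[-0.49,0,-4],0.3]
    - [[0,0,0],[-0.49,0,-4],0.3]
    - [[0,0,0],[-0.37,0,-3],0.3]
    - [[0,0,0],[0,0,0],0.3]
    - [[0,0,0],[0,0,0],0.3]

```text
t: 7.43
eef_pos: [0.5536, -0.0541, 0.1333]
ee_rot: [-2.795, -0.274, -0.756]
force: [-9.0, -0.1, 12.5]
width: 0.0537
```

```bash
python3 st.py 30 -.007
```

```text
7.4333 w 0.0537 q [ 0.278  0.087 -0.821  0.199 -0.231  0.401] F [-9.  -0.1 12.5] Fn 15.3 M [0.1  2.48 0.34]
along n error mm 1.4 lateral in tool [ 0.84 -0.92 -0.1 ]
shift(mm, current tool axes) [-0.7  0.9  1.5] rotvec deg [ 0.01 -0.01  0.25] shift after rot [-0.7  0.9  1.5]
turn 30.25
```

Call:
arm_command:
  motion:
    - [[-0.3,0.3,0.2],[0,0,0],0.3]
    - [[0,0,0],[-0.37,0,-3],0.3]
    - [[0,0,0],[-0.49,0,-4],0.3]
    - [[0,0,0],[-0.49,0,-4],0.3]
    - [[0,0,0],[-0.49,0,-4],0.3]
    - [[0,0,0],[-0.49,0,-4],0.3]
    - [[0,0,0],[-0.49,0,-4],0.3]
    - [[0,0,0],[-0.49,0,-4],0.3]
    - [[0,0,0],[-0.49,0,-4],0.3]
    - [[0,0,0],[-0.37,0,-3],0.3]
    - [[0,0,0],[0,0,0],0.3]
    - [[0,0,0],[0,0,0],0.3]

```text
t: 8.43
eef_pos: [0.5536, -0.0539, 0.1332]
ee_rot: [-3.08, -0.399, -0.139]
force: [-9.4, 1.5, 13.4]
width: 0.0537
```

```bash
python3 st.py 64 -.007; python3 - <<'E'
from kin import *
s=arm.get_state(); im=arm.grab_frame("scene"); np.save("sc2.npy",im); w=arm.grab_frame("wrist"); np.save("w5.npy",w)
save("turn.png",np.hstack([cv2.resize(im[210:330,340:480],(466,400),interpolation=2),cv2.resize(w[180:420,200:440],(330,400))[:, :330]]))
E
```

```text
8.4333 w 0.0537 q [ 0.28   0.086 -0.904  0.495 -0.215  0.698] F [-9.4  1.5 13.4] Fn 16.3 M [0.35 2.49 0.29]
along n error mm 1.3 lateral in tool [ 1.01 -0.17 -0.12]
shift(mm, current tool axes) [-0.9  0.2  1.4] rotvec deg [ 0.02 -0.06  0.51] shift after rot [-0.9  0.2  1.4]
turn 64.51
```

View pics/turn.png

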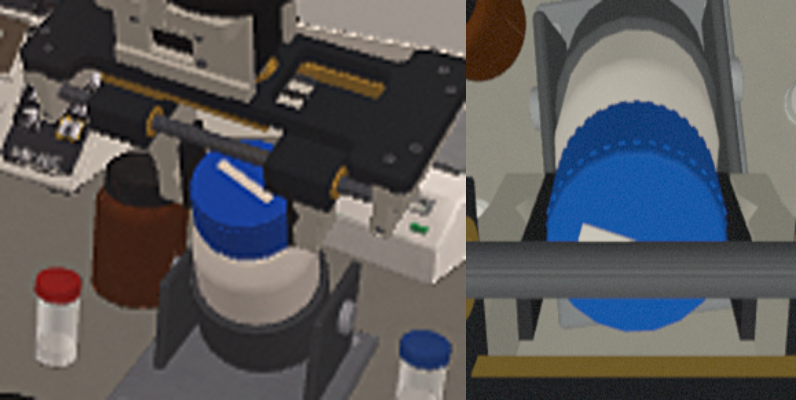

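The bar has turned with the tool: it keeps its angle in the wrist crop and has clearly rotated CCW in the scene crop. Lifting along the axis.

Call:
arm_command:
  motion:
    - [[-0.25,0,-2],[0,0,0],0.3]
    - [[-0.25,0,-2],[0,0,0],0.3]
    - [[-0.35,0,-3],[0,0,0],0.3]
    - [[-0.5,0,-4],[0,0,0],0.3]
    - [[-0.5,0,-4],[0,0,0],0.3]
    - [[-0.5,0,-4],[0,0,0],0.3]
    - [[-0.5,0,-4],[0,0,0],0.3]
    - [[0,0,0],[0,0,0],0.3]
    - [[0,0,0],[0,0,0],0.3]

```text
t: 9.28
eef_pos: [0.5418, -0.0536, 0.1524]
ee_rot: [-3.079, -0.398, -0.14]
force: [-0.8, -0.0, -0.4]
width: 0.0535
```

```bash
python3 st.py 64 .016
```

```text
9.2833 w 0.0535 q [ 0.312  0.037 -0.871  0.394 -0.298  0.775] F [-0.8 -0.  -0.4] Fn 0.0 M [-0.03  1.36 -0.03]
along n error mm 0.87 lateral in tool [ 0.38 -0.21 -0.05]
shift(mm, current tool axes) [-0.3  0.2  0.9] rotvec deg [0.03 0.02 0.47] shift after rot [-0.3  0.2  0.9]
turn 64.47
```

The cap came off with no residual force. Lift farther and plan the transfer.

Call:
arm_command:
  motion:
    - [[-1,0,-8],[0,0,0],0.3]
    - [[-1.5,0,-12],[0,0,0],0.3]
    - [[-1.5,0,-12],[0,0,0],0.3]
    - [[-1.5,0,-12],[0,0,0],0.3]
    - [[-1.5,0,-12],[0,0,0],0.3]
    - [[-1,0,-8],[0,0,0],0.3]
    - [[0,0,0],[0,0,0],0.3]
    - [[0,0,0],[0,0,0],0.3]

```text
t: 9.95
eef_pos: [0.5095, -0.0531, 0.2081]
ee_rot: [-3.079, -0.398, -0.14]
force: [-0.2, -0.0, -1.0]
width: 0.0532
```

```bash
cat >> kin.py <<'E'
RT=R.from_euler('z',-73,degrees=True)*R.from_euler('x',180,degrees=True)*R.from_euler('y',DEV,degrees=True)
def tpose(z): # grasp point over the tray middle, TCP height about z
    return np.array([.542,.310,z])-.003*np.array([1,1,0])*RT.apply([0,0,1]),RT
E
python3 - <<'E'
from kin import *
s=arm.get_state(); print(s["t"],s["width"],s["eef_pos"],s["q"].round(3)); p,Rt=tpose(.17); go(p,Rt)
q,e,a=ik(p,Rt,s["q"]);print(q.round(2),e,a); p,Rt=tpose(.031); q,e,a=ik(p,Rt,q);print(q.round(2),e,a)
R0=R.from_euler('xyz',s["ee_rot"]);rv=(R0.inv()*Rt).as_rotvec();
for f in(.25,.5,.75):
    q,e,a=ik(s["eef_pos"],R0*R.from_rotvec(rv*f),s["q"]);print(f,q.round(2),e.round(2),a.round(2))
E
```

```text
9.95 0.05316769250155568 [ 0.50950732 -0.05309967  0.20813594] [ 0.365 -0.101 -0.811  0.282 -0.497  0.855]
shift(mm, current tool axes) [ -31.7 -361.3   50.6] rotvec deg [-12.13 -24.49  65.88] shift after rot [-330.2 -137.2   79. ]
[ 0.76  0.32 -0.18 -0.13 -1.01 -0.4 ] 1.6590649674029606e-05 2.995549575667382e-06
[ 0.76  0.48 -0.3  -0.16 -0.74 -0.35] 2.3043814880927347e-12 7.974544086754712e-13
0.25 [ 0.36 -0.04 -0.69  0.18 -0.67  0.66] 0.0 0.0
0.5 [ 0.32  0.02 -0.55  0.07 -0.84  0.5 ] 0.0 0.0
0.75 [ 0.26  0.09 -0.43 -0.03 -0.99  0.34] 0.0 0.0
```

Call:
arm_command:
  motion:
    - [[0,0,0],[-0.5,-1,2.7],0.3]
    - [[0,0,0],[-1.01,-2.04,5.49],0.3]
    - [[0,0,0],[-1.01,-2.04,5.49],0.3]
    - [[0,0,0],[-1.01,-2.04,5.49],0.3]
    - [[0,0,0],[-1.01,-2.04,5.49],0.3]
    - [[0,0,0],[-1.01,-2.04,5.49],0.3]
    - [[0,0,0],[-1.01,-2.04,5.49],0.3]
    - [[0,0,0],[-1.01,-2.04,5.49],0.3]
    - [[0,0,0],[-1.01,-2.04,5.49],0.3]
    - [[0,0,0],[-1.01,-2.04,5.49],0.3]
    - [[0,0,0],[-1.01,-2.04,5.49],0.3]
    - [[0,0,0],[-1.01,-2.04,5.49],0.3]
    - [[0,0,0],[-0.5,-1,2.8],0.3]
    - [[0,0,0],[0,0,0],0.3]

```text
t: 11.12
eef_pos: [0.51, -0.0539, 0.2063]
ee_rot: [3.138, 0.122, -1.279]
force: [1.0, -0.1, -0.8]
width: 0.0534
```

Call:
arm_command:
  motion:
    - [[-10,-4.2,2],[0,0,0],0.3]
    - [[-20,-8.3,4.8],[0,0,0],0.3]
    - [[-20,-8.3,4.8],[0,0,0],0.3]
    - [[-20,-8.3,4.8],[0,0,0],0.3]
    - [[-20,-8.3,4.8],[0,0,0],0.3]
    - [[-20,-8.3,4.8],[0,0,0],0.3]
    - [[-20,-8.3,4.8],[0,0,0],0.3]
    - [[-20,-8.3,4.8],[0,0,0],0.3]
    - [[-20,-8.3,4.8],[0,0,0],0.3]
    - [[-20,-8.3,4.8],[0,0,0],0.3]
    - [[-20,-8.3,4.8],[0,0,0],0.3]
    - [[-20,-8.3,4.8],[0,0,0],0.3]
    - [[-20,-8.3,4.8],[0,0,0],0.3]
    - [[-20,-8.3,4.8],[0,0,0],0.3]
    - [[-20,-8.3,4.8],[0,0,0],0.3]
    - [[-20,-8.3,4.8],[0,0,0],0.3]
    - [[-20,-8.3,4.8],[0,0,0],0.3]
    - [[0,0,0],[0,0,0],0.3]
    - [[0,0,0],[0,0,0],0.3]

```text
t: 12.7
eef_pos: [0.541, 0.3105, 0.1686]
ee_rot: [3.141, 0.12, -1.271]
force: [0.4, -0.4, -0.1]
width: 0.0536
```

```bash
python3 - <<'E'
from kin import *
s=arm.get_state(); print(s["t"],s["width"],s["eef_pos"],s["q"].round(3)); p,Rt=tpose(.07); go(p,Rt)
a=arm.grab_frame("scene"); b=arm.grab_frame("side"); np.save("sc3.npy",a);np.save("si3.npy",b)
save("over.png",np.hstack([cv2.resize(a[170:330,160:320],(400,400),interpolation=2),cv2.resize(b[230:410,250:430],(400,400),interpolation=2)]))
E
```

```text
12.7 0.05357123856055753 [0.54102607 0.31046847 0.16858642] [ 0.767  0.326 -0.181 -0.127 -1.013 -0.403]
shift(mm, current tool axes) [12.9 -0.9 97.7] rotvec deg [ 0.08 -0.1   0.16] shift after rot [13.1 -0.8 97.7]
```

View pics/over.png

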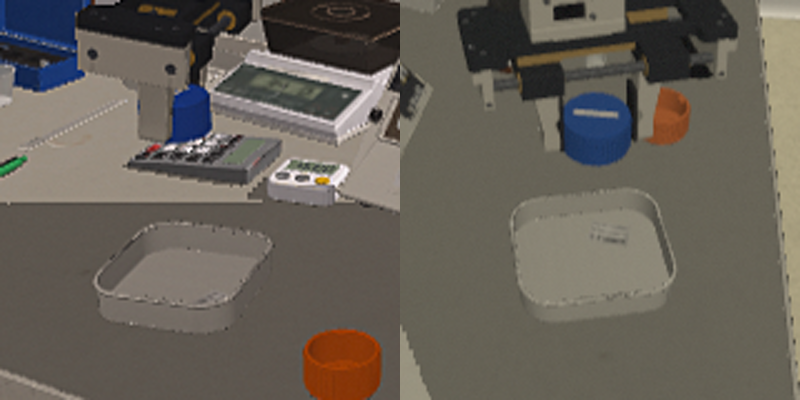

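The cap hangs upright over the tray, white bar on top. Descending.

Call:
arm_command:
  motion:
    - [[1.3,-0.1,10],[0,0,0],0.3]
    - [[2,-0.1,15],[0,0,0],0.3]
    - [[2,-0.1,15],[0,0,0],0.3]
    - [[2,-0.1,15],[0,0,0],0.3]
    - [[2,-0.1,15],[0,0,0],0.3]
    - [[2,-0.1,15],[0,0,0],0.3]
    - [[1.6,-0.1,12.7],[0,0,0],0.3]
    - [[1.2,0,10],[0,0,0],0.3]
    - [[1.2,0,10],[0,0,0],0.3]
    - [[0.6,0,5],[0,0,0],0.3]
    - [[0,0,0],[0,0,0],0.3]
    - [[0,0,0],[0,0,0],0.3]
    - [[0,0,0],[0,0,0],0.3]

```text
t: 13.88
eef_pos: [0.5433, 0.3088, 0.0466]
ee_rot: [-3.141, 0.122, -1.274]
force: [1.6, 0.4, 0.2]
width: 0.0534
```

```bash
python3 - <<'E'
from kin import *
s=arm.get_state(); print(s["t"],s["force"].round(2),s["moment"].round(2),s["eef_pos"]); go(*tpose(.031))
E
```

```text
13.8833 [1.6  0.39 0.19] [-0.27 -0.15  0.03] [0.543262   0.30881071 0.04657671]
shift(mm, current tool axes) [ 0.8  0.9 15.6] rotvec deg [-0.04 -0.03 -0.01] shift after rot [ 0.8  0.9 15.6]
```

Call:
arm_command:
  motion:
    - [[0.5,0.4,4],[0,0,0],0.3]
    - [[0.5,0.4,4],[0,0,0],0.3]
    - [[0.35,0,3],[0,0,0],0.3]
    - [[0.25,0,2],[0,0,0],0.3]
    - [[0.12,0,1],[0,0,0],0.3]
    - [[0,0,0],[0,0,0],0.3]
    - [[0,0,0],[0,0,0],0.3]
    - [[0,0,0],[0,0,0],0.3]

```text
t: 14.55
eef_pos: [0.5422, 0.3083, 0.0319]
ee_rot: [3.141, 0.121, -1.275]
force: [0.5, 0.2, -0.4]
width: 0.053
```

Call:
arm_command:
  motion:
    - [[0.1,0,1],[0,0,0],0.3]
    - [[0,0,0],[0,0,0],0.3]
    - [[0,0,0],[0,0,0],0.3]

```text
t: 14.8
eef_pos: [0.542, 0.3082, 0.0308]
ee_rot: [3.141, 0.121, -1.275]
force: [-0.2, -0.5, -0.4]
width: 0.0533
```

Call:
arm_command:
  motion:
    - [[0.1,0,0.7],[0,0,0],0.3]
    - [[0,0,0],[0,0,0],0.3]
    - [[0,0,0],[0,0,0],0.3]

```text
t: 15.05
eef_pos: [0.5421, 0.3082, 0.0301]
ee_rot: [3.141, 0.121, -1.275]
force: [0.0, -0.2, -0.1]
width: 0.0533
```

Call:
arm_command:
  motion:
    - [[0.1,0,0.7],[0,0,0],0.3]
    - [[0,0,0],[0,0,0],0.3]
    - [[0,0,0],[0,0,0],0.3]

```text
t: 15.3
eef_pos: [0.5421, 0.3083, 0.0297]
ee_rot: [3.141, 0.121, -1.275]
force: [-1.1, -0.3, 2.6]
width: 0.0534
```

Contact at 2.6 N. I'm releasing with a limited opening so that the fingers stay inside the walls.

Call:
arm_command:
  motion:
    - [[0,0,0],[0,0,0],0.62]
    - [[0,0,0],[0,0,0],0.65]
    - [[0,0,0],[0,0,0],0.7]
    - [[0,0,0],[0,0,0],0.7]
    - [[0,0,0],[0,0,0],0.7]
    - [[0,0,0],[0,0,0],0.7]
  newtons: 10

```text
t: 15.8
eef_pos: [0.542, 0.3082, 0.0293]
ee_rot: [3.141, 0.121, -1.275]
force: [-0.6, -0.7, -1.1]
width: 0.0612
```

Call:
arm_command:
  motion:
    - [[-0.4,0,-3],[0,0,0],0.7]
    - [[-0.6,0,-5],[0,0,0],0.7]
    - [[-1,0,-8],[0,0,0],0.7]
    - [[-1.2,0,-10],[0,0,0],0.7]
    - [[-1.8,0,-15],[0,0,0],0.7]
    - [[-2.4,0,-20],[0,0,0],0.7]
    - [[-2.4,0,-20],[0,0,0],0.7]
    - [[-2.4,0,-20],[0,0,0],0.7]
    - [[-2.4,0,-20],[0,0,0],0.7]
    - [[0,0,0],[0,0,0],0.7]
    - [[0,0,0],[0,0,0],0.7]
    - [[0,0,0],[0,0,0],0.7]

```text
t: 16.8
eef_pos: [0.542, 0.308, 0.1518]
ee_rot: [-3.141, 0.122, -1.275]
force: [-0.2, 0.7, -0.8]
width: 0.0612
```

```bash
python3 - <<'E'
from kin import *
s=arm.get_state(); print(s["t"],s["force"].round(1),s["eef_pos"],s["width"])
a=arm.grab_frame("scene"); b=arm.grab_frame("side"); rs=[]
for nm,im,(x0,y0,x1,y1) in(("scene",a,(190,240,280,310)),("side",b,(295,310,380,380))):
    hsv=cv2.cvtColor(im,cv2.COLOR_RGB2HSV); m=cv2.inRange(hsv,(105,120,40),(130,255,255)); k=np.zeros_like(m);k[y0:y1,x0:x1]=1;m*=k
    k=max(cv2.findContours(m,0,2)[0],key=cv2.contourArea); M_=cv2.moments(cv2.convexHull(k)); uv=(M_['m10']/M_['m00'],M_['m01']/M_['m00']); rs.append(ray(*cam(nm),uv)); print(nm,uv)
print("cap",tri(rs))
save("end.png",np.hstack([cv2.resize(a[200:370,160:480],(480,255)),cv2.resize(b[170:390,250:430],(320,391))[:255]]) if 0 else np.hstack([cv2.resize(a[220:370,180:480],(480,400),interpolation=2),cv2.resize(b[180:390,270:430],(305,400),interpolation=2)]))
E
```

```text
16.8 [-0.2  0.7 -0.8] [0.54197356 0.30803908 0.15184726] 0.061159266435717265
scene (234.60768300060496, 278.4706594071385)
side (336.2729522395446, 341.38926008413756)
cap [0.54328306 0.31233294 0.01648986]
```

View pics/end.png

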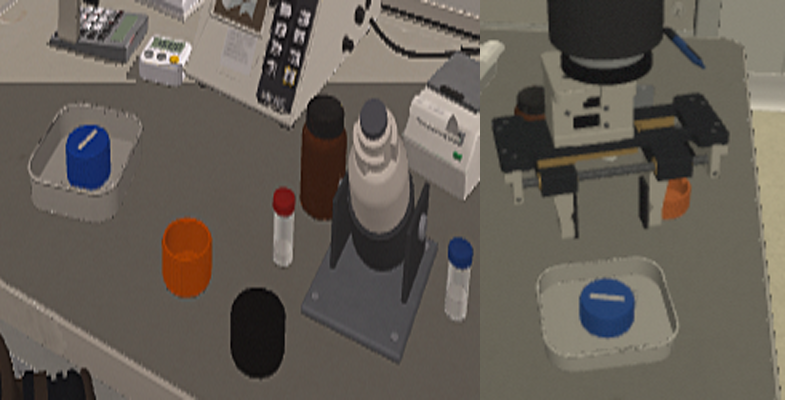

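The cap stands flat, bar up, in the middle of the tray: the triangulated centre z is 0.0165, and it is within 3 mm of the tray's middle. The vials and brown bottle are upright in place, and the gripper is clear.

```bash
python3 -c "
from station import arm
print(arm.job_done())"
```

```text
the job is handed in; nothing more can be done
None
```

The bottle is open and the cap is in the sample tray; I handed the job in at about 17 s. I gripped the cap at 60 N and pushed it about 6.5 mm down the bottle's axis, reading 15 to 16 N. I then turned it 64.5° counterclockwise, lifted it off and set it down at a contact force of 2.6 N before releasing it.

**Last checks:** Triangulating the cap puts its centre at (0.543, 0.312, 0.0165), within 3 mm of the tray's measured middle. In the pictures it lies flat with its white bar up, the two vials and the brown bottle are upright in their places, and the gripper is clear above. No check failed at the end. The cap's flatness and the bystanders' positions were judged by eye, not measured.

**Disagreements on the way:** The first straight approach stopped short because joint 3 came within 0.007 rad of its limit. I worked out the arm's kinematics and instead gripped the cap with the tool tilted 7° about the jaw axis, turning about the bottle's axis rather than the tool's. The three camera views of the cap disagreed by about 2 mm, and a close-up wrist view settled its position before the grasp.

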